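Close, lock and stow a telescoping reach wand

TASK

The telescoping reach wand standing in the bench holder is still pulled out: while it stands in the holder, twist its head counter-clockwise (seen from above) until it is fully unlocked, push it fully in, and twist the head back clockwise to lock it shut. Then lift the closed wand out, set it down upright (do not drop it) in the one free cell of the divided box, and let go. Leave the things in the other cells, the solder spool and the multimeter as they are.

Things in the scene. Friction and masses are not known exactly. Their poses are not given: they have to be found in the camera images.
- wand: The wand's black square barrel, 30 x 30 mm, 130 mm tall; origin at the centre of its underside, z up. An 18 mm aluminium tube slides out of its top and carries the twist head; in all about 0.28 kg. It starts in the holder's socket, which stops it turning but for play of 2 mm a side (0.14 rad either way). When locked, the head's blade is parallel to the barrel's x axis.
- wand_grip (a point): Centre of the grey blade on top of the wand's twist head: an upright flat blade 44 mm long (this point's x axis), 14 mm thick (y), 45 mm high (z, up); its top is 20 mm above this point. Below the blade is a round collar 34 mm wide whose top is 24 mm below this point. With the wand closed this point is 168 mm above the barrel's underside. Pinch the blade across its thickness from above.
- wand_length (a joint): How far the wand is pulled out, m: 0 fully closed (hard stop), 0.09 fully out. Starts between 0.045 and 0.08, and stays there only because it is locked. Unlocked it slides with under 3 N, and the head sinks or the barrel drops slowly if not held; locked it holds against well over 8 N.
- wand_twist (a joint): Twist of the head relative to the barrel, rad: 0 locked (hard stop), growing counter-clockwise seen from above to 1.05 fully unlocked (hard stop). The clamp bites below about 0.5 rad and takes up to about 0.2 N m to turn; the head stays where it is left.
- holder: Fixed bench holder on a 90 x 90 x 10 mm steel base: a slippery white plastic square socket, 34 mm inside, 50 mm outside, floor 10 mm and rim 60 mm above the bench. Origin at the centre of its underside; z up. Turning the head home in it also takes up the barrel's play; turn back a little before lifting, or the barrel wedges in it.
- rack: Fixed plywood divided box, 108 x 108 mm and 70 mm high, open on top, with 2 x 2 square cells 48 mm wide inside, 4 mm walls and dividers all 70 mm high, inner floor at 5 mm. Origin at the centre of its underside; x and y along its walls; the cell centres are at +-26 mm in x and y. Three cells are occupied by things up to 95 mm tall (their tops up to 100 mm above the bench), one is free.
- pad: Thin dark rubber pad, 46 x 46 x 3 mm, fixed on the floor of the free cell. Origin at the centre of its underside, 5 mm above the bench; its top, 8 mm above the bench, is what the wand must stand on.
- bottle: Small amber bottle, 34 mm wide, 95 mm tall, standing in a cell; origin at the centre of its underside. Leave it.
- can: Small aluminium can, 36 mm wide, 85 mm tall, standing in a cell; origin at the centre of its underside. Leave it.
- driver: Stubby grey bit driver, 32 mm wide, 95 mm tall, standing on its grip in a cell; origin at the centre of its underside. Leave it.
- spool: Steel solder spool, 56 mm wide, 50 mm tall, standing loose beside the holder; origin at the centre of its underside. Leave it.
- meter: Red handheld multimeter lying on the bench, 170 x 85 x 52 mm with its knob; origin at the centre of its underside, x along its length. Leave it.
- case: Fixed open wooden machine case, 150 (x) x 200 (y) mm and 130 mm tall, standing between holder and divided box; origin at the centre of its underside. Carry the wand over or round it.
Mind the look-alikes: they are no part of the job. Leave any purple look-alike of the wand alone. Leave any turquoise look-alike of the holder alone.

How it is judged (in metres and radians):
On the way, in this order (a step that is already met when the one before it is completed fails the run):
1. the head is twisted to unlocked (0.8 rad or more) in the holder, the wand still pulled out by more than 30 mm (value of joint wand_twist above 0.8 rad and value of joint wand_length above 0.03 m and horizontal distance between wand and holder below 0.012 m), for 0.05 s.
2. the wand is pushed in to within 4 mm, still unlocked (over 0.6 rad), in the holder (value of joint wand_length below 0.004 m and value of joint wand_twist above 0.6 rad and horizontal distance between wand and holder below 0.012 m), for 0.05 s.
3. the head is twisted back to locked (under 0.3 rad) with the wand closed, in the holder (value of joint wand_length below 0.005 m and value of joint wand_twist below 0.3 rad and z of wand in the frame of holder below 0.03 m and horizontal distance between wand and holder below 0.012 m), for 0.1 s.
4. the wand is lowered in the free cell, its underside within 12 mm of the pad, while the fingers still hold it (horizontal distance between wand and pad below 0.018 m and z of wand in the frame of pad below 0.015 m and contact force between the fingers and wand above 1 N), for 0.05 s.
At the end, for the whole second after the job is handed in: The wand stands at rest and released on the pad of the free cell (within 16 mm of its centre, underside within 4 mm of the pad's top, tilted under 0.1 rad), closed to within 5 mm and locked (twist under 0.3 rad) (horizontal distance between wand and pad below 0.016 m and z of wand in the frame of pad between 0 and 0.007 m and angle between wand's own z axis and vertical below 0.1 rad and value of joint wand_length below 0.005 m and value of joint wand_twist below 0.3 rad and linear speed of wand below 0.02 m/s and contact force between the fingers and wand below 0.1 N); the robot touches nothing.
It fails at once if a thing in another cell is moved more than 25 mm or tipped over (distance of any of bottle, can, driver from where it was at the start of the episode above 0.025 m or angle between any of bottle, can, driver's own z axis and vertical above 0.5 rad).
It fails at once if the spool or the multimeter is moved more than 25 mm or the spool is tipped (distance of any of spool, meter from where it was at the start of the episode above 0.025 m or angle between spool's own z axis and vertical above 0.5 rad).
It also fails if it takes over 50 s, if anything falls off the work surface, if the arm or the gripper's body presses on something with over 40 N, if the wrist force passes 120 N, or if a joint passes its speed limit or range.

ROBOT

A 6-joint arm with a two-finger parallel gripper is mounted at the origin on the work surface. World frame = base frame: x ahead of the robot, y to its left, z up, the work surface at z = 0. Lengths are in mm, angles in rad, forces in N, time in s.
With the tool pointing down it reaches from about 350 to 950 mm from the base axis. Payload 17.4 kg.
Tool frame: the origin (TCP) lies between the finger pads; the fingertips stand 17 mm ahead of it and the grasp point (between the pads) lies 2 mm behind it; z points along the fingers, y is the line along which they close (so a half turn about z gives the same grasp; the last joint's range is limited). The gripper opens to 93 mm and grips with 3 to 60 N. Pads are 15 mm wide; open, the fingers measure 128 mm over their backs; the gripper's body (75 mm by 188 mm) begins 65 mm behind the grasp point.
Start: joints at [1.311, 0.116, 1.442, -0, 1.584, -0.038], TCP at [148.498, 658.468, 214.546] pointing down, gripper open.
Joint ranges: [-2.83, 2.83], [-0.83, 2.19], [0.07, 2.5], [-1.14, 4.28], [0.01, 3], [-2.97, 2.97]. Speed limits (rad/s): [1.89, 1.89, 2.22, 3.14, 3.14, 3.14].

INTERFACE

Orientations are given as [roll, pitch, yaw] about the fixed x, y, z axes, in that order (R = Rz(yaw) Ry(pitch) Rx(roll)).
In Python, from cell import arm, viewer, sign_off gives the robot as it stands.
- The arm moves only by the tool step_arm, never from a script. Its argument "plan" is a list of rows, each an object of numbers: "claw": the opening in per cent of the stroke, from 0 (shut) to 100 (fully open); "tx", "ty", "tz": the shift along the world's x, y, z in m; "spin": the turn about the world's z in degrees. A call has exactly 5 rows; each row is the pose to reach, as a shift and turn from the pose commanded when the call began; what a row does not reach only later rows make up. A row lasts 1/10 s, in which the tool goes at most 50 mm and 8.59 degrees, less where a joint would pass 70% of its speed; a pose out of reach is approached as far as the arm can. A call with a gripper value outside its range is refused whole. The fingers move at their own pace and stop on an object; the grip force is fixed at half the most. Time passes only in rows, so rows that repeat a pose let the fingers close, or fill a call up. It gives the time, the measured TCP pose, the force, the opening and the grip force at its end, in the units of the state.
- arm.state(): the state, without advancing time (a new reading comes with each control period).
- viewer.snapshot(name): name is "scene" or "top"; returns (picture, depth): 420x560x3 uint8, red, green, blue; 420x560 float32, mm along the optical axis (not along the pixel's ray), 0 where there is no reading.
- viewer.camera_info(name): a dict with "vfov" (degrees; the focal length in pixels is half the picture's height over the tangent of half this angle, whatever the lens; pixels are square), "cx", "cy" (the principal point, pixels), "distortion" ([k1, k2, p1, p2, k3] as OpenCV has them; the pictures are not rectified), "eye" and "orientation" of the camera in the world. Camera axes: x right, y up, looking along -z (the intrinsics and any distortion apply to the point x, -y, -z); pixel columns grow to the right and rows downward; lengths in mm; the calibration is good to about 2 mm. A picture is of the moment at which its call begins. camera_info takes no time and is no camera call.
- sign_off(): hands the job in; it is judged then, once.
The state is a dict: "time": time; "qpos": joint angles; "qd": joint speeds; "joint_torque": joint torques, N m; "ee_pos": TCP position; "ee_rot": TCP orientation; "contact_force": force on the tool from outside, world axes, zero at the start; "moment": the same for the moment, N m; "width": opening from 0.0 (shut) to 1.0 (fully open); "finger_force": force on a finger pad.
Only numpy, scipy, OpenCV 4.12 (cv2) and the standard library are available. Lean on these libraries where they do the work, as an engineer would, in place of code of your own. Each camera call takes 0.05 s, during which the arm holds its last target. There are 200 camera calls.

## Working session

There is one attempt and no reset: what is moved stays moved. The work goes in short steps, Python scripts to look and compute and a tool call to move; the robot and the scene stay as the last step left them, time stands still between calls to the robot, and variables do not carry over. Pictures are saved under pics/ and viewed, at most 10 in all, crops included, and the job is handed in when it is done.

Besides the shell and the picture viewer there is one more tool, called after ">>>" by a JSON object that holds its "name" and its "arguments", one argument or row to a line. step_arm: Moves the arm, as the interface text tells. Its arguments: {"type":"object","properties":{"plan":{"type":"array","items":{"type":"object","properties":{"claw":{"type":"number"},"tx":{"type":"number"},"ty":{"type":"number"},"tz":{"type":"number"},"spin":{"type":"number"}}}}},"required":["plan"]}

```bash
ls; mkdir -p pics; cat > h.py <<'E'
import numpy as np,cv2
from scipy.spatial.transform import Rotation as R
from cell import arm,viewer,sign_off
def cal(name):
    c=viewer.camera_info(name);f=210/np.tan(np.radians(c['vfov'])/2)
    K=np.array([[f,0,c['cx']],[0,f,c['cy']],[0,0,1]]);return c,K,np.array(c['distortion'],float)
def cloud(name,depth):
    c,K,D=cal(name);v,u=np.mgrid[0:420,0:560]
    p=cv2.undistortPoints(np.stack([u,v],-1).reshape(-1,1,2).astype(float),K,D).reshape(420,560,2)
    P=np.dstack([p[...,0]*depth,-p[...,1]*depth,-depth])
    return P@R.from_euler('xyz',c['orientation']).as_matrix().T+np.array(c['eye'])
def snap(name,tag):
    im,d=viewer.snapshot(name);cv2.imwrite(f'pics/{tag}.png',im[...,::-1]);X=cloud(name,d);X[d==0]=np.nan;np.save(f'pics/{tag}.npy',X);return im,X
E
python3 - <<'E'
from h import *
for n in ['top','scene']:
    print(viewer.camera_info(n)); im,X=snap(n,n+'0')
print(arm.state())
a=cv2.imread('pics/top0.png');b=cv2.imread('pics/scene0.png')
E
```

```text
pics
{'vfov': 45.01565954260258, 'cx': 286.2718501451931, 'cy': 209.9974616287579, 'distortion': array([0.02054037, 0.        , 0.        , 0.        , 0.        ]), 'eye': array([ 289.05823511,   14.40010108, 1374.76193126]), 'orientation': array([ 0.16857616, -0.00681968, -1.55710145])}
{'vfov': 52.75344825174447, 'cx': 285.5726497511298, 'cy': 208.63261212702668, 'distortion': array([-0.05835465,  0.        ,  0.        ,  0.        ,  0.        ]), 'eye': array([1031.58458967, -468.46794109,  601.79481156]), 'orientation': array([0.96551976, 0.0078132 , 0.76768946])}
{'time': 0.1, 'qpos': array([ 1.31120222e+00,  1.16402838e-01,  1.44220508e+00,  1.76297796e-05,
        1.58397856e+00, -3.78136228e-02]), 'qd': array([-0.00144803,  0.0006658 , -0.00249597,  0.00211505, -0.00179752,
       -0.00138656]), 'joint_torque': array([ 2.31935359e-03, -7.22901320e+01, -6.23869586e+01,  7.81453913e-02,
        2.27481779e-02, -2.55818236e-05]), 'ee_pos': array([148.44206737, 658.2840634 , 213.89861592]), 'ee_rot': array([-3.14060020e+00, -5.51870637e-05,  2.91981236e+00]), 'contact_force': array([-0.03439793, -0.40732398, -0.37556293]), 'moment': array([-0.01449174,  0.00196783,  0.0419148 ]), 'finger_force': 0.0, 'width': 0.9985608053699753}
```

View pics/top0.png

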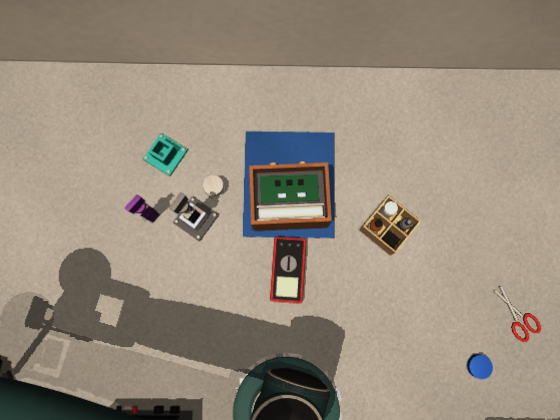

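View pics/scene0.png

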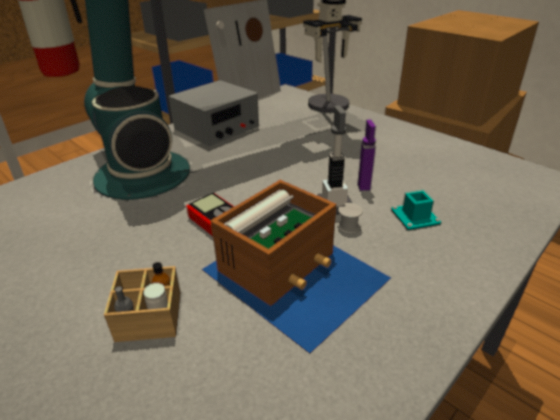

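The top view shows the wand head at about (180,203), the holder at (197,218), the spool at (213,186), and the rack at (391,224) with its free cell near (391,240). The purple wand is at (140,207) and the turquoise holder at (165,154).

```bash
python3 - <<'E'
from h import *
T=np.load('pics/top0.npy');S=np.load('pics/scene0.npy')
def sel(X,b,z0,z1):
    u0,u1,v0,v1=b;Q=X[v0:v1,u0:u1].reshape(-1,3);return Q[(Q[:,2]>z0)&(Q[:,2]<z1)]
def rect(Q):
    r=cv2.minAreaRect(Q[:,:2].astype(np.float32));return len(Q),np.round(r[0],1),np.round(r[1],1),round(r[2],1)
w=sel(T,(165,195,190,215),150,400)
z=np.nanmax(w[:,2]);print('blade zmax',np.percentile(w[:,2],[5,50,95]));print(rect(w[w[:,2]>np.median(w[:,2])-8]), np.median(w,0))
print('holder rim',rect(sel(T,(165,225,195,245),50,68)))
print('base',rect(sel(T,(165,225,195,245),5,15)))
print('rack',rect(sel(T,(355,425,190,260),60,75)))
print('case',rect(sel(T,(240,340,155,240),120,140)))
print('spool',rect(sel(T,(200,226,172,200),40,60)))
print('meter',rect(sel(T,(265,310,232,305),30,60)))
# scene: blade & barrel
ws=sel(S,(325,350,100,140),170,400);print('scene blade',rect(ws),np.percentile(ws[:,2],[2,50,98]))
bs=sel(S,(322,350,150,190),70,160);print('scene barrel',rect(bs),np.percentile(bs[:,2],[2,98]))
a=cv2.imread('pics/top0.png');b=cv2.imread('pics/scene0.png')
c=lambda i,u,v,w,h,k:cv2.resize(i[v:v+h,u:u+w],None,fx=k,fy=k,interpolation=cv2.INTER_CUBIC)
cv2.imwrite('pics/c0.png',np.vstack([np.hstack([c(a,165,185,60,60,5),c(a,361,194,60,60,5)]),np.hstack([c(b,310,95,60,60,5)[:300],c(b,310,155,60,60,5)])])[:600])
E
```

```text
blade zmax [199.84482641 239.09853361 256.25493145]
(165, array([497.2, 254.7]), array([15.4, 43.7]), 56.8) [493.08314234 250.53869754 239.09853361]
holder rim (185, array([496. , 254.3]), array([52.2, 52.2]), 55.7)
base (598, array([494.5, 256.3]), array([160.4, 134.3]), 88.9)
rack (647, array([ 480. , -266.7]), array([109.6, 113.3]), 51.0)
case (1308, array([546.6,   0.8]), array([151.6, 199.9]), 3.4)
spool (331, array([583.1, 206. ]), array([53.5, 53. ]), 45.6)
meter (2095, array([359.6,   1.7]), array([ 84.8, 172.5]), 87.1)
scene blade (383, array([499.9, 248.6]), array([33.4, 42.2]), 26.0) [184.02362651 223.96594489 253.36824572]
scene barrel (501, array([498.1, 251.9]), array([31.6, 35.2]), 56.1) [ 72.21702949 152.79881449]
```

View pics/c0.png

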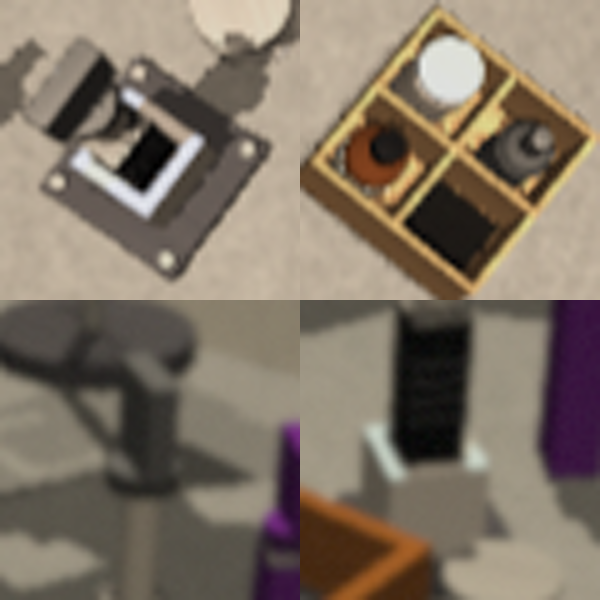

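The crops show the blade pointing up-right in the image, which is about -34° in the world. It lines up with the holder. The free cell is the dark one at the bottom, near crop (450,225). Next I'll refine the rack pose and check the z bias and the purple neighbour.

```bash
python3 - <<'E'
from h import *
T=np.load('pics/top0.npy')
def sel(b,z0,z1):
    u0,u1,v0,v1=b;Q=T[v0:v1,u0:u1].reshape(-1,3);return Q[(Q[:,2]>z0)&(Q[:,2]<z1)]
def rect(Q):
    r=cv2.minAreaRect(Q[:,:2].astype(np.float32));return len(Q),np.round(r[0],1),np.round(r[1],1),round(r[2],1)
B=(355,425,190,260)
for z in [(64,76),(66,75),(68,74)]: print('rack',rect(sel(B,*z)))
p=sel((383,399,232,247),3,14);print('pad',rect(p),np.median(p,0))
print('table', np.nanmedian(T[240:260,230:250].reshape(-1,3),0),np.nanmedian(T[160:180,195:204].reshape(-1,3),0))
p=sel((120,162,190,225),40,400);print('purple',np.percentile(p,[1,50,99],axis=0).round())
for h in (250,253):
  w=sel((165,195,190,215),h,270);print('blade top',rect(w),np.median(w,0).round(1))
E
```

```text
rack (551, array([ 479.8, -266.4]), array([109.4, 112.4]), 51.2)
rack (442, array([ 479.5, -266.1]), array([109.3, 111.7]), 51.1)
rack (314, array([ 479.4, -266. ]), array([108.9, 111.9]), 50.7)
pad (160, array([ 446.3, -276.9]), array([41.9, 36.9]), 45.2) [ 446.42287348 -276.71138754    6.72439636]
table [413.58248035 133.17707058  -1.06816601] [ 6.34405764e+02  2.52845692e+02 -6.32816250e-01]
purple [[483. 354.  42.]
 [499. 367. 147.]
 [522. 389. 191.]]
blade top (120, array([497.2, 254.4]), array([15.3, 43.4]), 58.7) [496.9 253.2 253.8]
blade top (80, array([497. , 254.1]), array([14.3, 43.3]), 56.8) [496.7 253.1 254.7]
```

>>> {"name": "step_arm", "arguments": {
  "plan": [
    {"tz":0.05,"claw":100},
    {"tz":0.09,"tx":0.03,"ty":-0.03,"spin":-5,"claw":100},
    {"tz":0.09,"tx":0.065,"ty":-0.065,"spin":-10,"claw":100},
    {"tz":0.09,"tx":0.1,"ty":-0.1,"spin":-15,"claw":100},
    {"tz":0.09,"tx":0.135,"ty":-0.135,"spin":-20.8,"claw":100}
  ]
}}

```text
invalid input
```

>>> {"name": "step_arm", "arguments": {
  "plan": [
    {"tx":0.033,"ty":-0.037,"claw":65},
    {"tx":0.066,"ty":-0.074,"claw":65},
    {"tx":0.1,"ty":-0.111,"claw":65},
    {"tx":0.13,"ty":-0.148,"claw":65},
    {"tx":0.16,"ty":-0.185,"claw":65}
  ]
}}

```text
invalid input
```

>>> {"name": "step_arm", "arguments": {
  "plan": [
    {"tx":0,"ty":0,"tz":0.05,"spin":0,"claw":100},
    {"tx":0.03,"ty":-0.03,"tz":0.09,"spin":-5,"claw":100},
    {"tx":0.065,"ty":-0.065,"tz":0.09,"spin":-10,"claw":100},
    {"tx":0.1,"ty":-0.1,"tz":0.09,"spin":-15,"claw":100},
    {"tx":0.135,"ty":-0.135,"tz":0.09,"spin":-20.8,"claw":100}
  ]
}}

```text
time: 0.6
ee_pos: [281.0, 525.4, 304.6]
ee_rot: [3.141, 0.0, 2.554]
contact_force: [0.8, 0.8, -0.3]
width: 1.004
finger_force: 0.0
```

>>> {"name": "step_arm", "arguments": {
  "plan": [
    {"tx":0.03,"ty":-0.038,"tz":0,"spin":0,"claw":75},
    {"tx":0.06,"ty":-0.076,"tz":0,"spin":0,"claw":75},
    {"tx":0.09,"ty":-0.114,"tz":0,"spin":0,"claw":75},
    {"tx":0.12,"ty":-0.152,"tz":0,"spin":0,"claw":75},
    {"tx":0.15,"ty":-0.19,"tz":0,"spin":0,"claw":75}
  ]
}}

```text
time: 1.1
ee_pos: [430.9, 335.0, 304.4]
ee_rot: [-3.142, -0.0, 2.557]
contact_force: [0.3, 0.8, 0.2]
width: 0.75
finger_force: 0.0
```

>>> {"name": "step_arm", "arguments": {
  "plan": [
    {"tx":0.03,"ty":-0.038,"tz":0,"spin":0,"claw":75},
    {"tx":0.0635,"ty":-0.079,"tz":0,"spin":0,"claw":75},
    {"tx":0.0635,"ty":-0.079,"tz":0,"spin":0,"claw":75},
    {"tx":0.0635,"ty":-0.079,"tz":0,"spin":0,"claw":75},
    {"tx":0.0635,"ty":-0.079,"tz":0,"spin":0,"claw":75}
  ]
}}

```text
time: 1.6
ee_pos: [493.1, 258.5, 304.4]
ee_rot: [-3.142, -0.0, 2.557]
contact_force: [0.4, 0.4, 0.0]
width: 0.751
finger_force: 0.0
```

>>> {"name": "step_arm", "arguments": {
  "plan": [
    {"tx":0.004,"ty":-0.0042,"tz":0,"spin":0,"claw":75},
    {"tx":0.004,"ty":-0.0042,"tz":-0.01,"spin":0,"claw":75},
    {"tx":0.004,"ty":-0.0042,"tz":-0.025,"spin":0,"claw":75},
    {"tx":0.004,"ty":-0.0042,"tz":-0.03,"spin":0,"claw":75},
    {"tx":0.004,"ty":-0.0042,"tz":-0.03,"spin":0,"claw":75}
  ]
}}

```text
time: 2.1
ee_pos: [497.1, 253.7, 272.9]
ee_rot: [-3.14, -0.001, 2.557]
contact_force: [-0.4, 0.3, 0.5]
width: 0.748
finger_force: 0.0
```

```bash
python3 - <<'E'
from h import *
im,X=snap('scene','s1');im2,X2=snap('top','t1');print(arm.state()['ee_pos'])
a=cv2.imread('pics/top0.png');b=cv2.imread('pics/scene0.png')
c=lambda i,u,v,w,h,k:cv2.resize(i[v:v+h,u:u+w],None,fx=k,fy=k,interpolation=cv2.INTER_CUBIC)
cv2.imwrite('pics/c1.png',np.hstack([c(im[...,::-1],290,60,100,150,4),c(im2[...,::-1],140,160,100,150,4)]))
E
```

```text
[497.51902879 253.77047266 274.56030089]
```

View pics/c1.png

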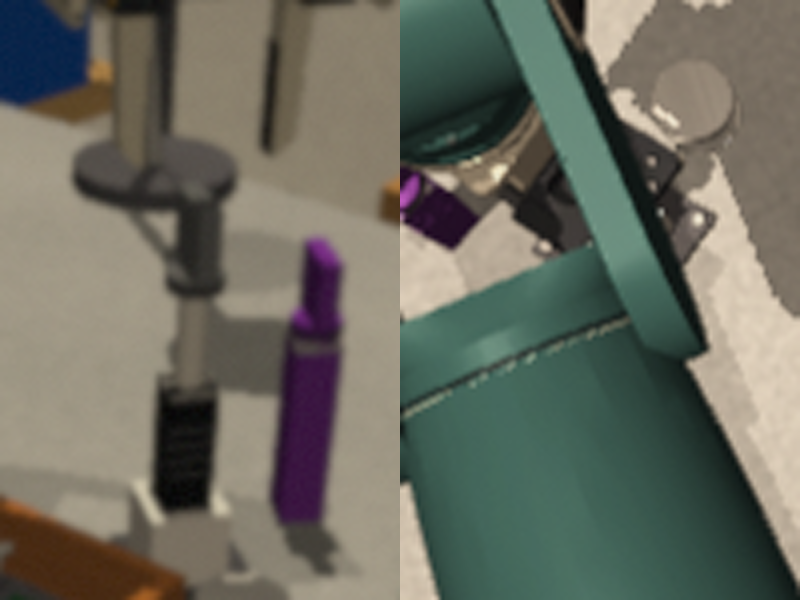

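The fingers straddle the blade almost symmetrically: fingers at crop x≈130 and 290, blade at 200.

>>> {"name": "step_arm", "arguments": {
  "plan": [
    {"tx":0,"ty":0,"tz":-0.02,"spin":0,"claw":75},
    {"tx":0,"ty":0,"tz":-0.04,"spin":0,"claw":75},
    {"tx":0,"ty":0,"tz":-0.04,"spin":0,"claw":75},
    {"tx":0,"ty":0,"tz":-0.04,"spin":0,"claw":40},
    {"tx":0,"ty":0,"tz":-0.04,"spin":0,"claw":0}
  ]
}}

```text
time: 2.7
ee_pos: [498.0, 253.8, 236.0]
ee_rot: [3.14, 0.001, 2.557]
contact_force: [-0.3, 0.3, 0.5]
width: 0.626
finger_force: 0.0
```

>>> {"name": "step_arm", "arguments": {
  "plan": [
    {"tx":0,"ty":0,"tz":0,"spin":0,"claw":0},
    {"tx":0,"ty":0,"tz":0,"spin":0,"claw":0},
    {"tx":0,"ty":0,"tz":0,"spin":0,"claw":0},
    {"tx":0,"ty":0,"tz":0,"spin":0,"claw":0},
    {"tx":0,"ty":0,"tz":0,"spin":0,"claw":0}
  ]
}}

```text
time: 3.2
ee_pos: [497.6, 253.7, 234.6]
ee_rot: [3.142, -0.0, 2.557]
contact_force: [-0.1, -0.4, 0.9]
width: 0.198
finger_force: 0.0
```

>>> {"name": "step_arm", "arguments": {
  "plan": [
    {"tx":0,"ty":0,"tz":0,"spin":0,"claw":0},
    {"tx":0,"ty":0,"tz":0,"spin":0,"claw":0},
    {"tx":0,"ty":0,"tz":0,"spin":0,"claw":0},
    {"tx":0,"ty":0,"tz":0,"spin":0,"claw":0},
    {"tx":0,"ty":0,"tz":0,"spin":0,"claw":0}
  ]
}}

```text
time: 3.7
ee_pos: [497.6, 253.7, 234.5]
ee_rot: [-3.142, -0.0, 2.557]
contact_force: [-0.7, 0.9, 0.1]
width: 0.149
finger_force: 30.0
```

>>> {"name": "step_arm", "arguments": {
  "plan": [
    {"tx":0,"ty":0,"tz":0,"spin":7,"claw":0},
    {"tx":0,"ty":0,"tz":0,"spin":14,"claw":0},
    {"tx":0,"ty":0,"tz":0,"spin":21,"claw":0},
    {"tx":0,"ty":0,"tz":0,"spin":28,"claw":0},
    {"tx":0,"ty":0,"tz":0,"spin":35,"claw":0}
  ]
}}

```text
time: 4.2
ee_pos: [497.6, 253.6, 234.5]
ee_rot: [-3.142, 0.0, -3.111]
contact_force: [-0.0, -0.1, -0.4]
width: 0.15
finger_force: 30.0
```

>>> {"name": "step_arm", "arguments": {
  "plan": [
    {"tx":0,"ty":0,"tz":0,"spin":7,"claw":0},
    {"tx":0,"ty":0,"tz":0,"spin":14,"claw":0},
    {"tx":0,"ty":0,"tz":0,"spin":21,"claw":0},
    {"tx":0,"ty":0,"tz":0,"spin":26,"claw":0},
    {"tx":0,"ty":0,"tz":0,"spin":26,"claw":0}
  ]
}}

```text
time: 4.7
ee_pos: [497.6, 253.7, 234.5]
ee_rot: [3.142, -0.0, -2.66]
contact_force: [0.9, -0.0, -0.8]
width: 0.151
finger_force: 30.0
```

```bash
python3 -c "
from h import *
s=arm.state();print(s['moment'],s['contact_force'],s['ee_rot'],s['ee_pos'],s['qpos'])"
```

```text
[ 0.09373571 -0.06357594 -0.02620635] [ 0.87049425 -0.04756044 -0.77547329] [ 3.14158824e+00 -1.59640740e-05 -2.66021921e+00] [497.60618393 253.68015565 234.48566946] [ 4.25785016e-01 -1.43014729e-01  1.66600495e+00  3.52791769e-06
  1.61861862e+00 -1.62638459e+00]
```

>>> {"name": "step_arm", "arguments": {
  "plan": [
    {"tx":0,"ty":0,"tz":0,"spin":2,"claw":0},
    {"tx":0,"ty":0,"tz":0,"spin":4,"claw":0},
    {"tx":0,"ty":0,"tz":0,"spin":6,"claw":0},
    {"tx":0,"ty":0,"tz":0,"spin":6,"claw":0},
    {"tx":0,"ty":0,"tz":0,"spin":6,"claw":0}
  ]
}}

```text
time: 5.2
ee_pos: [497.6, 253.7, 234.4]
ee_rot: [3.142, -0.0, -2.56]
contact_force: [0.2, -0.2, 0.1]
width: 0.148
finger_force: 30.0
```

```bash
python3 -c "
from h import *
s=arm.state();print(s['moment'],s['contact_force'],s['ee_rot'],s['ee_pos'],s['width'])"
```

```text
[ 0.06356806 -0.00136295 -0.00023785] [ 0.24918202 -0.19010337  0.14942058] [ 3.14157993e+00 -1.42527575e-04 -2.55967427e+00] [497.57932145 253.66356567 234.44901173] 0.14756702445462144
```

>>> {"name": "step_arm", "arguments": {
  "plan": [
    {"tx":0,"ty":0,"tz":0,"spin":2,"claw":0},
    {"tx":0,"ty":0,"tz":0,"spin":3,"claw":0},
    {"tx":0,"ty":0,"tz":-0.003,"spin":3,"claw":0},
    {"tx":0,"ty":0,"tz":-0.006,"spin":3,"claw":0},
    {"tx":0,"ty":0,"tz":-0.01,"spin":3,"claw":0}
  ]
}}

```text
time: 5.7
ee_pos: [497.6, 253.6, 224.3]
ee_rot: [-3.142, 0.0, -2.506]
contact_force: [0.1, 0.6, -1.0]
width: 0.15
finger_force: 30.3
```

```bash
python3 -c "
from h import *
s=arm.state();print(s['moment'],s['contact_force'],s['ee_rot'],s['ee_pos'],s['width'])"
```

```text
[ 0.01981446 -0.00739283 -0.37674244] [ 0.06684471  0.59184745 -0.99416067] [-3.14156067e+00  5.46998515e-05 -2.50566836e+00] [497.61072027 253.64370427 224.2555562 ] 0.14970187535565957
```

The moment jumped to 0.38 N m, so the head is at its stop and fully unlocked. It also slides easily. I'll push it in now.

>>> {"name": "step_arm", "arguments": {
  "plan": [
    {"tx":0,"ty":0,"tz":-0.008,"spin":-1,"claw":0},
    {"tx":0,"ty":0,"tz":-0.016,"spin":-1,"claw":0},
    {"tx":0,"ty":0,"tz":-0.024,"spin":-1,"claw":0},
    {"tx":0,"ty":0,"tz":-0.032,"spin":-1,"claw":0},
    {"tx":0,"ty":0,"tz":-0.038,"spin":-1,"claw":0}
  ]
}}

```text
time: 6.2
ee_pos: [497.5, 253.6, 185.6]
ee_rot: [3.142, -0.0, -2.522]
contact_force: [0.3, -0.0, -0.1]
width: 0.148
finger_force: 30.1
```

>>> {"name": "step_arm", "arguments": {
  "plan": [
    {"tx":0,"ty":0,"tz":-0.003,"spin":0,"claw":0},
    {"tx":0,"ty":0,"tz":-0.005,"spin":0,"claw":0},
    {"tx":0,"ty":0,"tz":-0.007,"spin":0,"claw":0},
    {"tx":0,"ty":0,"tz":-0.008,"spin":0,"claw":0},
    {"tx":0,"ty":0,"tz":-0.009,"spin":0,"claw":0}
  ]
}}

```text
time: 6.7
ee_pos: [497.7, 253.7, 177.8]
ee_rot: [-3.142, 0.0, -2.522]
contact_force: [-1.7, -1.7, 10.2]
width: 0.147
finger_force: 30.1
```

The closed stop is reached with 10 N upward. Now I'll twist back clockwise.

>>> {"name": "step_arm", "arguments": {
  "plan": [
    {"tx":0,"ty":0,"tz":0,"spin":-7,"claw":0},
    {"tx":0,"ty":0,"tz":0,"spin":-14,"claw":0},
    {"tx":0,"ty":0,"tz":0,"spin":-21,"claw":0},
    {"tx":0,"ty":0,"tz":0,"spin":-28,"claw":0},
    {"tx":0,"ty":0,"tz":0,"spin":-35,"claw":0}
  ]
}}

```text
time: 7.2
ee_pos: [497.8, 253.8, 177.9]
ee_rot: [3.141, 0.001, -3.138]
contact_force: [0.8, 0.5, 1.2]
width: 0.147
finger_force: 30.0
```

>>> {"name": "step_arm", "arguments": {
  "plan": [
    {"tx":0,"ty":0,"tz":0,"spin":-7,"claw":0},
    {"tx":0,"ty":0,"tz":0,"spin":-14,"claw":0},
    {"tx":0,"ty":0,"tz":0,"spin":-21,"claw":0},
    {"tx":0,"ty":0,"tz":0,"spin":-28,"claw":0},
    {"tx":0,"ty":0,"tz":0,"spin":-34,"claw":0}
  ]
}}

```text
time: 7.7
ee_pos: [497.7, 253.8, 177.9]
ee_rot: [3.141, 0.0, 2.552]
contact_force: [0.3, 0.0, 1.1]
width: 0.149
finger_force: 30.0
```

```bash
python3 -c "
from h import *
s=arm.state();print(s['moment'],s['contact_force'],s['ee_rot'],s['ee_pos'],s['width'])"
```

```text
[0.00090306 0.02223661 0.0703861 ] [0.33616712 0.01106596 1.10279069] [3.14095400e+00 2.55479913e-04 2.55208122e+00] [497.72310128 253.81050743 177.91674012] 0.1488613805472694
```

>>> {"name": "step_arm", "arguments": {
  "plan": [
    {"tx":0,"ty":0,"tz":0,"spin":-2,"claw":0},
    {"tx":0,"ty":0,"tz":0,"spin":-4,"claw":0},
    {"tx":0,"ty":0,"tz":0,"spin":-6,"claw":0},
    {"tx":0,"ty":0,"tz":0,"spin":-7,"claw":0},
    {"tx":0,"ty":0,"tz":0,"spin":-8,"claw":0}
  ]
}}

```text
time: 8.2
ee_pos: [497.7, 253.8, 177.9]
ee_rot: [3.141, 0.0, 2.417]
contact_force: [-0.1, -0.4, 2.8]
width: 0.151
finger_force: 30.0
```

```bash
python3 -c "
from h import *
s=arm.state();print(s['moment'],s['contact_force'],s['ee_rot'],s['ee_pos'],s['width'])"
```

```text
[-0.06767825  0.07562469  0.00929804] [-0.10260538 -0.37706497  2.80178711] [3.14109825e+00 1.57282555e-04 2.41676159e+00] [497.69234938 253.76549767 177.88805309] 0.1511795025926513
```

>>> {"name": "step_arm", "arguments": {
  "plan": [
    {"tx":0,"ty":0,"tz":0,"spin":-1,"claw":0},
    {"tx":0,"ty":0,"tz":0,"spin":-2,"claw":0},
    {"tx":0,"ty":0,"tz":0,"spin":-3,"claw":0},
    {"tx":0,"ty":0,"tz":0,"spin":-4,"claw":0},
    {"tx":0,"ty":0,"tz":0,"spin":-5,"claw":0}
  ]
}}

```text
time: 8.7
ee_pos: [497.7, 253.7, 177.9]
ee_rot: [3.141, 0.0, 2.329]
contact_force: [-1.1, -1.2, 4.9]
width: 0.153
finger_force: 31.1
```

```bash
python3 -c "
from h import *
s=arm.state();print(s['moment'],s['contact_force'],s['ee_rot'],s['ee_pos'],s['width'])"
```

```text
[-0.26016709  0.18338543  0.63625403] [-1.11049749 -1.19956858  4.85727062] [3.14117762e+00 2.59909850e-04 2.32913033e+00] [497.71115305 253.69944964 177.88190572] 0.1525538624864111
```

The locked stop is reached with 0.64 N m. I'll turn back about 12° to centre the barrel, then lift a little.

>>> {"name": "step_arm", "arguments": {
  "plan": [
    {"tx":0,"ty":0,"tz":0,"spin":4,"claw":0},
    {"tx":0,"ty":0,"tz":0,"spin":8,"claw":0},
    {"tx":0,"ty":0,"tz":0,"spin":11,"claw":0},
    {"tx":0,"ty":0,"tz":0,"spin":11,"claw":0},
    {"tx":0,"ty":0,"tz":0,"spin":11,"claw":0}
  ]
}}

```text
time: 9.2
ee_pos: [497.7, 253.7, 177.8]
ee_rot: [3.141, 0.0, 2.521]
contact_force: [0.1, -0.0, 5.6]
width: 0.145
finger_force: 30.0
```

```bash
python3 -c "
from h import *
s=arm.state();print(s['moment'],s['contact_force'],s['ee_rot'],s['ee_pos'],s['width'])"
```

```text
[-0.15530607  0.12966919  0.01327764] [ 0.13495878 -0.02415249  5.55510112] [3.14117929e+00 2.61870545e-04 2.52144902e+00] [497.72707529 253.70290563 177.83809014] 0.14472089314918501
```

>>> {"name": "step_arm", "arguments": {
  "plan": [
    {"tx":0,"ty":0,"tz":0.004,"spin":0,"claw":0},
    {"tx":0,"ty":0,"tz":0.008,"spin":0,"claw":0},
    {"tx":0,"ty":0,"tz":0.013,"spin":0,"claw":0},
    {"tx":0,"ty":0,"tz":0.018,"spin":0,"claw":0},
    {"tx":0,"ty":0,"tz":0.024,"spin":0,"claw":0}
  ]
}}

```text
time: 9.7
ee_pos: [497.5, 253.7, 201.9]
ee_rot: [-3.141, -0.0, 2.522]
contact_force: [-0.3, -0.6, -2.3]
width: 0.149
finger_force: 30.0
```

```bash
python3 -c "
from h import *
s=arm.state();print(s['moment'],s['contact_force'],s['ee_rot'],s['ee_pos'],s['width'])"
```

```text
[-0.07672347  0.07081588 -0.04530923] [-0.34875021 -0.56822999 -2.34920551] [-3.14135673e+00 -1.37878009e-04  2.52183950e+00] [497.53256227 253.65398813 201.8827855 ] 0.14884904635657317
```

The load is about 2.4 N, which is the whole wand, and nothing is wedging. Lifting on.

>>> {"name": "step_arm", "arguments": {
  "plan": [
    {"tx":0,"ty":0,"tz":0.025,"spin":0,"claw":0},
    {"tx":0,"ty":0,"tz":0.055,"spin":0,"claw":0},
    {"tx":0,"ty":0,"tz":0.09,"spin":0,"claw":0},
    {"tx":0,"ty":0,"tz":0.12,"spin":0,"claw":0},
    {"tx":0,"ty":0,"tz":0.14,"spin":0,"claw":0}
  ]
}}

```text
time: 10.2
ee_pos: [497.7, 253.7, 344.5]
ee_rot: [3.14, 0.001, 2.522]
contact_force: [0.9, -0.5, -2.6]
width: 0.147
finger_force: 30.0
```

```bash
python3 - <<'E'
from h import *
im,X=snap('scene','s2');s=arm.state();print(s['ee_pos'],s['ee_rot'],s['contact_force'])
c=lambda i,u,v,w,h,k:cv2.resize(i[v:v+h,u:u+w],None,fx=k,fy=k,interpolation=cv2.INTER_CUBIC)
cv2.imwrite('pics/c2.png',c(im[...,::-1],270,20,130,190,3))
Q=X[20:200,270:400].reshape(-1,3);m=(abs(Q[:,0]-497)<35)&(abs(Q[:,1]-254)<35)&(Q[:,2]>120);Q=Q[m]
for z in range(150,350,10):
    q=Q[abs(Q[:,2]-z)<5]
    if len(q): print(z,len(q),np.percentile(q[:,0],[5,50,95]).round(),np.percentile(q[:,1],[5,50,95]).round())
E
```

```text
[497.93370667 253.81760791 347.15729358] [3.13702299e+00 2.65115214e-03 2.52177502e+00] [-0.26371892 -0.4548411   0.81807556]
170 11 [488. 505. 513.] [236. 242. 248.]
180 58 [483. 507. 518.] [234. 244. 253.]
190 66 [481. 507. 518.] [233. 244. 252.]
200 65 [487. 507. 518.] [233. 243. 255.]
210 63 [488. 506. 517.] [234. 243. 253.]
220 64 [484. 507. 517.] [233. 245. 254.]
230 66 [483. 507. 518.] [234. 243. 254.]
240 72 [480. 506. 518.] [234. 243. 253.]
250 62 [487. 508. 519.] [234. 242. 253.]
260 74 [485. 507. 518.] [233. 243. 253.]
270 73 [483. 506. 518.] [233. 242. 252.]
280 77 [480. 507. 518.] [233. 244. 254.]
290 72 [488. 508. 518.] [234. 243. 253.]
300 97 [485. 506. 517.] [234. 245. 257.]
310 51 [489. 509. 516.] [235. 242. 257.]
320 80 [486. 503. 518.] [236. 242. 258.]
330 59 [481. 511. 518.] [236. 243. 257.]
340 56 [480. 511. 518.] [237. 242. 257.]
```

View pics/c2.png

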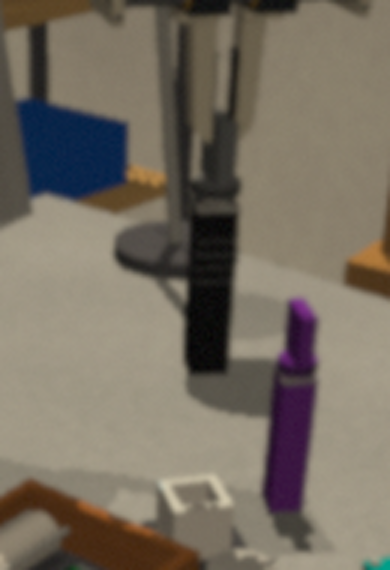

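The wand hangs vertical and closed, with its barrel bottom at about z 177 mm. Barrel corners put its axis on the TCP. Carrying it over the case.

>>> {"name": "step_arm", "arguments": {
  "plan": [
    {"tx":-0.001,"ty":-0.015,"tz":0,"spin":0,"claw":0},
    {"tx":-0.004,"ty":-0.045,"tz":0,"spin":0,"claw":0},
    {"tx":-0.008,"ty":-0.085,"tz":0,"spin":0,"claw":0},
    {"tx":-0.012,"ty":-0.125,"tz":0,"spin":0,"claw":0},
    {"tx":-0.016,"ty":-0.165,"tz":0,"spin":0,"claw":0}
  ]
}}

```text
time: 10.75
ee_pos: [480.7, 86.8, 340.1]
ee_rot: [-3.14, -0.001, 2.522]
contact_force: [0.2, -0.6, -3.6]
width: 0.147
finger_force: 30.0
```

>>> {"name": "step_arm", "arguments": {
  "plan": [
    {"tx":-0.004,"ty":-0.04,"tz":0,"spin":0,"claw":0},
    {"tx":-0.008,"ty":-0.08,"tz":0,"spin":-1,"claw":0},
    {"tx":-0.012,"ty":-0.12,"tz":0,"spin":-2,"claw":0},
    {"tx":-0.016,"ty":-0.16,"tz":0,"spin":-3,"claw":0},
    {"tx":-0.02,"ty":-0.2,"tz":0,"spin":-3.5,"claw":0}
  ]
}}

```text
time: 11.25
ee_pos: [460.5, -113.2, 340.3]
ee_rot: [-3.141, -0.001, 2.46]
contact_force: [-0.0, 0.2, -2.7]
width: 0.144
finger_force: 30.0
```

>>> {"name": "step_arm", "arguments": {
  "plan": [
    {"tx":-0.005,"ty":-0.04,"tz":0,"spin":0,"claw":0},
    {"tx":-0.01,"ty":-0.08,"tz":0,"spin":0,"claw":0},
    {"tx":-0.014,"ty":-0.115,"tz":0,"spin":0,"claw":0},
    {"tx":-0.017,"ty":-0.14,"tz":0,"spin":0,"claw":0},
    {"tx":-0.018,"ty":-0.155,"tz":0,"spin":0,"claw":0}
  ]
}}

```text
time: 11.75
ee_pos: [442.5, -268.2, 340.1]
ee_rot: [-3.141, -0.002, 2.459]
contact_force: [0.3, 1.0, -3.1]
width: 0.145
finger_force: 30.0
```

>>> {"name": "step_arm", "arguments": {
  "plan": [
    {"tx":0,"ty":0,"tz":-0.01,"spin":0,"claw":0},
    {"tx":0,"ty":0,"tz":-0.025,"spin":0,"claw":0},
    {"tx":0,"ty":0,"tz":-0.035,"spin":0,"claw":0},
    {"tx":0,"ty":0,"tz":-0.04,"spin":0,"claw":0},
    {"tx":0,"ty":0,"tz":-0.04,"spin":0,"claw":0}
  ]
}}

```text
time: 12.25
ee_pos: [443.6, -265.5, 300.6]
ee_rot: [-3.142, -0.001, 2.462]
contact_force: [-1.6, 0.4, -3.2]
width: 0.147
finger_force: 30.0
```

```bash
python3 - <<'E'
from h import *
im,X=snap('scene','s3');s=arm.state();print(s['ee_pos'],s['ee_rot'],s['contact_force'])
im2,X2=snap('top','t3')
c=lambda i,u,v,w,h,k:cv2.resize(i[v:v+h,u:u+w],None,fx=k,fy=k,interpolation=cv2.INTER_CUBIC)
cv2.imwrite('pics/c3.png',np.hstack([c(im[...,::-1],80,170,130,190,3),c(im2[...,::-1],340,150,130,190,3)]))
Q=X[150:350,70:210].reshape(-1,3);m=(abs(Q[:,0]-443)<35)&(abs(Q[:,1]+270)<35)&(Q[:,2]>125);Q=Q[m]
for z in range(130,300,15):
    q=Q[abs(Q[:,2]-z)<7]
    if len(q): print(z,len(q),np.percentile(q[:,0],[3,50,97]).round(),np.percentile(q[:,1],[3,50,97]).round())
E
```

```text
[ 443.68484692 -265.77530257  301.38262945] [ 3.14158795e+00 -1.99518843e-04  2.46162045e+00] [ 0.01533708 -0.7869993  -3.10995453]
130 87 [444. 453. 463.] [-287. -273. -248.]
145 162 [443. 454. 464.] [-286. -272. -247.]
160 166 [443. 453. 463.] [-287. -272. -248.]
175 173 [444. 453. 465.] [-287. -272. -248.]
190 176 [444. 454. 464.] [-286. -272. -248.]
205 188 [443. 454. 464.] [-286. -272. -247.]
220 197 [443. 455. 465.] [-287. -272. -248.]
235 211 [444. 455. 464.] [-286. -271. -246.]
250 219 [444. 454. 464.] [-286. -272. -246.]
265 202 [442. 455. 462.] [-284. -271. -250.]
280 195 [435. 456. 463.] [-283. -266. -250.]
295 136 [437. 459. 464.] [-284. -275. -252.]
```

View pics/c3.png

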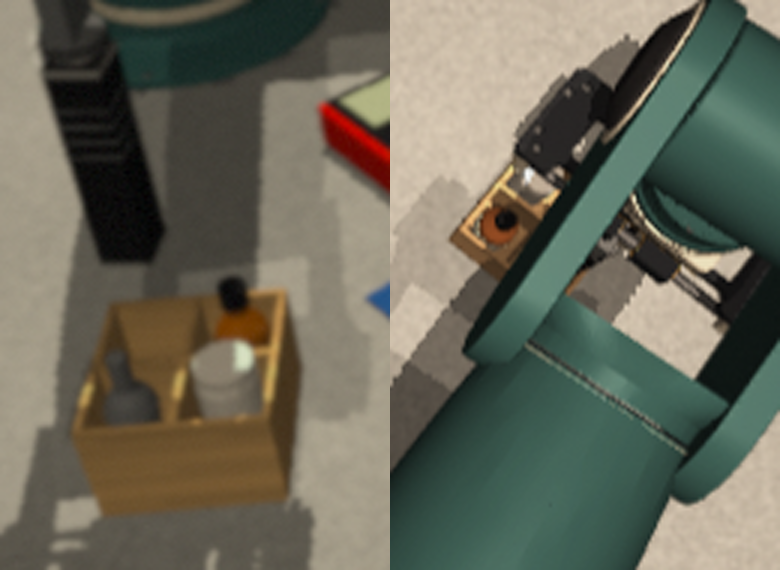

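The wand is vertical above the free cell, which is at the back-left of the box in the scene view. I'll cross-check the rack centre with the scene camera before lowering.

```bash
python3 - <<'E'
from h import *
X=np.load('pics/scene0.npy');Q=X[250:350,95:190].reshape(-1,3)
Q=Q[(Q[:,2]>63)&(Q[:,2]<73)]
print(cv2.minAreaRect(Q[:,:2].astype(np.float32)))
X=np.load('pics/top0.npy')[190:260,355:425].reshape(-1,3);T=X[(X[:,2]>66)&(X[:,2]<75)]
for n,P in (('s',Q),('t',T)):
    a=np.radians(51.);u=np.array([np.cos(a),np.sin(a)]);v=np.array([-u[1],u[0]])
    e=[np.percentile(P[:,:2]@w,[1,99]) for w in (u,v)]
    m=[x.mean() for x in e];c=m[0]*u+m[1]*v;print(n,c,[np.ptp(x) for x in e],'cell',c-26*u+26*v)
    print(c-26*u-26*v,c+26*u+26*v)
E
```

```text
((482.112060546875, -269.6522216796875), (109.82756805419922, 111.91389465332031), 50.8836784362793)
s [ 482.44201961 -269.48514205] [np.float64(108.27145436347743), np.float64(108.47277889861897)] cell [ 445.87389444 -273.32860688]
[ 486.28548444 -306.05326722] [ 478.59855478 -232.91701689]
t [ 479.59330329 -266.2042016 ] [np.float64(108.43435748171447), np.float64(109.350787969137)] cell [ 443.02517813 -270.04766643]
[ 483.43676812 -302.77232677] [ 475.74983846 -229.63607644]
```

>>> {"name": "step_arm", "arguments": {
  "plan": [
    {"tx":0.001,"ty":-0.006,"tz":-0.01,"spin":0,"claw":0},
    {"tx":0.001,"ty":-0.006,"tz":-0.03,"spin":0,"claw":0},
    {"tx":0.001,"ty":-0.006,"tz":-0.05,"spin":0,"claw":0},
    {"tx":0.001,"ty":-0.006,"tz":-0.06,"spin":0,"claw":0},
    {"tx":0.001,"ty":-0.006,"tz":-0.075,"spin":0,"claw":0}
  ]
}}

```text
time: 12.85
ee_pos: [444.8, -272.6, 226.4]
ee_rot: [3.142, 0.001, 2.461]
contact_force: [0.2, 0.1, -2.3]
width: 0.147
finger_force: 30.0
```

>>> {"name": "step_arm", "arguments": {
  "plan": [
    {"tx":0,"ty":0,"tz":-0.01,"spin":0,"claw":0},
    {"tx":0,"ty":0,"tz":-0.02,"spin":0,"claw":0},
    {"tx":0,"ty":0,"tz":-0.03,"spin":0,"claw":0},
    {"tx":0,"ty":0,"tz":-0.036,"spin":0,"claw":0},
    {"tx":0,"ty":0,"tz":-0.04,"spin":0,"claw":0}
  ]
}}

```text
time: 13.35
ee_pos: [444.6, -272.3, 186.1]
ee_rot: [-3.142, -0.0, 2.461]
contact_force: [-0.2, 0.7, -3.0]
width: 0.148
finger_force: 30.0
```

No side force. The last 10 mm I'll take slowly.

>>> {"name": "step_arm", "arguments": {
  "plan": [
    {"tx":0,"ty":0,"tz":-0.003,"spin":0,"claw":0},
    {"tx":0,"ty":0,"tz":-0.005,"spin":0,"claw":0},
    {"tx":0,"ty":0,"tz":-0.007,"spin":0,"claw":0},
    {"tx":0,"ty":0,"tz":-0.0085,"spin":0,"claw":0},
    {"tx":0,"ty":0,"tz":-0.0095,"spin":0,"claw":0}
  ]
}}

```text
time: 13.85
ee_pos: [444.8, -272.5, 177.6]
ee_rot: [3.141, 0.001, 2.461]
contact_force: [0.7, 0.6, 2.8]
width: 0.146
finger_force: 30.0
```

The wand is seated: vertical force went from -3 to +2.8 N. Opening.

>>> {"name": "step_arm", "arguments": {
  "plan": [
    {"tx":0,"ty":0,"tz":0,"spin":0,"claw":0},
    {"tx":0,"ty":0,"tz":0,"spin":0,"claw":20},
    {"tx":0,"ty":0,"tz":0,"spin":0,"claw":30},
    {"tx":0,"ty":0,"tz":0,"spin":0,"claw":50},
    {"tx":0,"ty":0,"tz":0,"spin":0,"claw":60}
  ]
}}

```text
time: 14.35
ee_pos: [444.6, -272.3, 177.0]
ee_rot: [-3.142, -0.0, 2.461]
contact_force: [-0.2, 0.1, 0.2]
width: 0.408
finger_force: 0.0
```

>>> {"name": "step_arm", "arguments": {
  "plan": [
    {"tx":0,"ty":0,"tz":0,"spin":0,"claw":60},
    {"tx":0,"ty":0,"tz":0.01,"spin":0,"claw":60},
    {"tx":0,"ty":0,"tz":0.04,"spin":0,"claw":60},
    {"tx":0,"ty":0,"tz":0.08,"spin":0,"claw":60},
    {"tx":0,"ty":0,"tz":0.12,"spin":0,"claw":60}
  ]
}}

```text
time: 14.85
ee_pos: [444.3, -272.1, 299.1]
ee_rot: [3.142, -0.0, 2.461]
contact_force: [0.6, -0.8, -0.4]
width: 0.6
finger_force: 0.0
```

>>> {"name": "step_arm", "arguments": {
  "plan": [
    {"tx":0,"ty":0.04,"tz":0.02,"spin":0,"claw":60},
    {"tx":0,"ty":0.08,"tz":0.02,"spin":0,"claw":60},
    {"tx":0,"ty":0.12,"tz":0.02,"spin":0,"claw":60},
    {"tx":0,"ty":0.16,"tz":0.02,"spin":0,"claw":60},
    {"tx":0,"ty":0.2,"tz":0.02,"spin":0,"claw":60}
  ]
}}

```text
time: 15.35
ee_pos: [444.2, -70.9, 318.0]
ee_rot: [3.141, 0.001, 2.46]
contact_force: [0.6, 0.6, -0.1]
width: 0.597
finger_force: 0.0
```

```bash
python3 - <<'E'
from h import *
im,X=snap('scene','s4');im2,X2=snap('top','t4');print(arm.state()['ee_pos'],arm.state()['contact_force'])
c=lambda i,u,v,w,h,k:cv2.resize(i[v:v+h,u:u+w],None,fx=k,fy=k,interpolation=cv2.INTER_CUBIC)
cv2.imwrite('pics/c4.png',np.hstack([c(im[...,::-1],60,170,130,190,3),c(im2[...,::-1],340,150,130,190,3)]))
for X in (X,X2):
    Q=X.reshape(-1,3);m=(abs(Q[:,0]-445)<40)&(abs(Q[:,1]+272)<40);Q=Q[m]
    print(np.percentile(Q[:,2],[90,99,99.9]))
    for z in (115,130,165,190):
        q=Q[abs(Q[:,2]-z)<8]
        if len(q)>5: print(z,len(q),np.percentile(q[:,0],[3,50,97]).round(),np.percentile(q[:,1],[3,50,97]).round())
E
```

```text
[444.40157897 -68.96342226 318.3281564 ] [ 0.20788079 -0.91388907 -0.21834297]
[187.36668259 197.34106479 198.04636179]
115 173 [445. 455. 466.] [-293. -279. -254.]
130 200 [445. 455. 466.] [-293. -279. -254.]
165 137 [436. 460. 466.] [-291. -280. -256.]
190 258 [432. 453. 466.] [-291. -276. -257.]
[193.5285412  199.16562577 200.48849238]
115 19 [422. 432. 446.] [-270. -260. -250.]
130 20 [422. 438. 462.] [-282. -256. -250.]
165 21 [422. 434. 457.] [-273. -259. -252.]
190 107 [424. 442. 460.] [-285. -269. -253.]
```

View pics/c4.png

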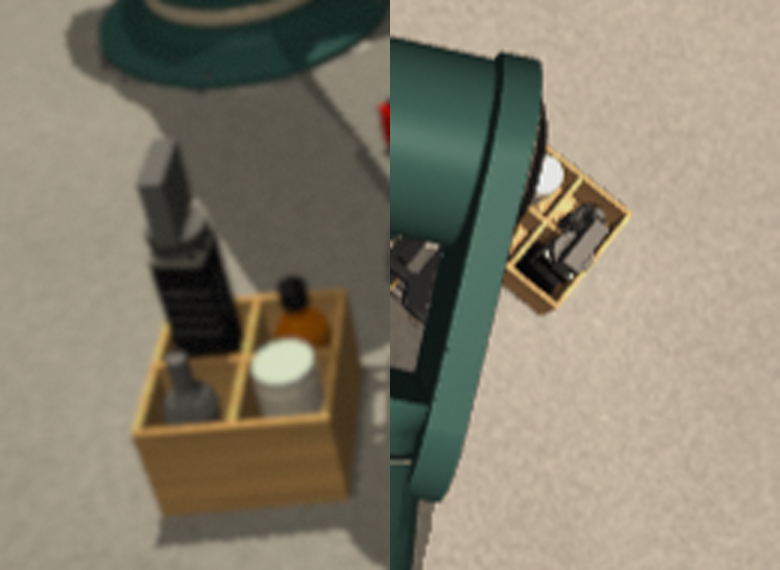

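The wand stands upright in the free cell with its blade aligned to the barrel. The neighbours haven't moved and the arm is clear. Handing in.

```bash
python3 -c "
from h import *
print(sign_off())"
```

```text
the job is handed in; nothing more can be done
None
```

The wand is closed, locked and standing upright in the free cell, released with the arm clear, and the job is handed in; sign-off gave no verdict.

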